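# Index the milling-tool carousel and put its tray away

## Task

On the pulled-out tool tray, push the round index table round clockwise (seen from above; its upright rim pegs are there to push on), click by click, until the long drill, much the tallest tool on it, has clicked in at the pointer in the middle of the tray's front panel, and not on past it. Only then press down the tray's release lever, the steel paddle in front of the panel, and push the tray in until it is fully home, without slamming it and with the drill still at the pointer. Do not knock over or shove away the spare tool holder standing in front of the tray.

Things in the scene. Friction and masses are not known exactly. Their poses are not given: they have to be found in the camera images.
- rack: Fixed green housing of the tool tray, 300 x 290 mm, side walls 60 mm high. Origin on the bench. Its +y axis is the direction in which the tray slides home; its -y side is the open front, from which the tray is pulled out. All other parts turn with its yaw.
- tray (a joint): Slide of the tray in m: 0 = pulled out and latched, 0.16 = fully home (travel along the rack's +y). Locked until the lever is down (a little play of about 1 mm). Unlocked it needs 4 to 6 N at walking-slow speed and stays where it is left.
- push_point (a point): Point on the outer (front, -y) face of the tray's flat grey front panel, 30 mm to the rack's +x of its middle; moves with the tray. The panel is 270 mm wide, from 30 to 85 mm above the bench; this point is 67 mm above the bench. Push here along the rack's +y.
- pointer (a point): Tip of the small steel pointer on the middle of the panel's top edge, 93 mm above the bench, on the tray; lies 129 mm from the index table's axis, straight to the rack's -y of it.
- turret (a joint): Angle in rad of the round index table, positive counterclockwise from above; 0 = long drill at the pointer. Spring detents every 1.047 rad (60 deg); it starts in the one at 1.05 or 2.09 (rarely balanced between). Once past the crest half way between two detents, the spring pulls it on into the next by itself in about 0.5 s. 4 to 7 N at a peg turn it. Stops at -1.6 and 3.0.
- turret_axis (a point): Axis of the index table (aluminium disc 252 mm across) at its top face, 76 mm above the bench. Six upright steel pegs, 14 mm thick, tops 136 mm above the bench, stand on the disc 118 mm from the axis; at joint 0 at -60, 0, 60, 120, 180, 240 deg from the rack's x axis, counterclockwise; they turn with the joint. Six tool holders 42 mm thick stand 56 mm from the axis.
- drill_tip (a point): Tip of the long drill (13 mm thick, standing in one of the holders), 243 mm above the bench, 56 mm from the axis. The holders stand at angles midway between the pegs; the other tools' tops are at most 172 mm above the bench.
- lever (a joint): Release lever angle in rad: 0 = up, 0.40 = fully pressed; stays where it is left. The latch is free above 0.3. About 6 N to press at the pad.
- lever_pad (a point): Press point on top of the ribbed steel release paddle, 62 (along the rack's x) x 45 x 6 mm, which stands 32 mm in front of the panel near its -x end; 53 mm above the bench when up, 97 mm to the rack's -x of the panel's middle. The paddle swings down about a rod along the rack's y, 52 mm to the +x of this point; fully pressed this point goes down 22 mm. Moves with the tray.
- spare_holder: Bystander: loose steel tool holder 62 mm in diameter, 95 mm tall, standing on the bench in front of the tray. Origin under its base.

How it is judged:
By the outcome, as a careful person would: the job done as asked, in the order asked, and still so for the second after the job is handed in, with the robot touching nothing.
It also fails if it takes over 70 s, if anything falls off the work surface, if the arm or the gripper's body presses on something with over 40 N, if the wrist force passes 120 N, or if a joint passes its speed limit or range.

## Robot

A 6-joint arm with a two-finger parallel gripper is mounted at the origin on the work surface. World frame = base frame: x ahead of the robot, y to its left, z up, the work surface at z = 0. Lengths are in mm, angles in rad, forces in N, time in s.
With the tool pointing down it reaches from about 300 to 775 mm from the base axis. Payload 14.6 kg.
Tool frame: the origin (TCP) lies between the finger pads; the fingertips stand manip.tip_reach ahead of it and the grasp point (between the pads) lies 5 mm behind it (manip.tip_reach is the distance from the TCP to the fingertips, in mm); z points along the fingers, y is the line along which they close (so a half turn about z gives the same grasp; the last joint's range is limited). The gripper opens to 94 mm and grips with 3 to 60 N. Pads are 16 mm wide; open, the fingers measure 119 mm over their backs; the gripper's body (75 mm by 177 mm) begins 78 mm behind the grasp point.
Start: joints at [1.103, 0.3, 1.521, -0, 1.321, -0.067], TCP at [214.582, 506.403, 219.446] pointing down, gripper open.
Joint ranges: [-3.03, 3.03], [-0.79, 2.21], [0.23, 2.52], [-1.04, 4.18], [0, 3.07], [-2.55, 2.55]. Speed limits (rad/s): [2.22, 2.22, 2.57, 3.14, 3.14, 3.14].

## Interface

Orientations are given as [roll, pitch, yaw] about the fixed x, y, z axes, in that order (R = Rz(yaw) Ry(pitch) Rx(roll)).
In Python, from cell import manip gives the robot as it stands. The module is installed in compiled form; this text tells all that it offers.
- The arm moves only by the shell command python3 -m creep 'ROWS' [FORCE]. ROWS is JSON, a list of rows, each a list of 3 entries, a list of its own where there are three numbers: the opening, from -1 (shut) to 1 (fully open), then the shift along the tool's x, y, z in cm, then the turn about the tool's z in units of 5 degrees (1.0 is 5 degrees). In form: [[grip, [tx, ty, tz], roll], ...]. A call has 1 to 12 rows; each row is the pose to reach, as a shift and turn from the pose commanded when the call began, along the tool's axes at that moment; what a row does not reach only later rows make up. A row lasts 1/10 s, in which the tool goes at most 50 mm and 8.59 degrees, less where a joint would pass 70% of its speed; a pose out of reach is approached as far as the arm can. A call with a gripper value outside its range is refused whole. The fingers move at their own pace and stop on an object; FORCE is the grip in N (left out, the last holds). Time passes only in rows, so rows that repeat a pose let the fingers close. It gives the time, the measured TCP pose, the force, the opening and the grip force at its end, in the units of the state.
- manip.read_state(): the state, without advancing time (a new reading comes with each control period).
- manip.camera(name): name is "scene" or "top" or "wrist"; returns the picture (420x560x3 uint8, red, green, blue); there is no depth.
- manip.camera_params(name): a dict with "fovy" (degrees; the focal length in pixels is half the picture's height over the tangent of half this angle, whatever the lens; pixels are square), "cx", "cy" (the principal point, pixels), "origin" and "attitude" of the camera in the world. Camera axes: x right, y down, z forward; pixel columns grow to the right and rows downward; lengths in mm; the calibration is good to about 2 mm. A picture is of the moment at which its call begins: read the wrist's pose just before it. camera_params takes no time and is no camera call; for the wrist camera it gives the pose at the moment of the call.
- manip.sign_off(): hands the job in; it is judged then, once.
The state is a dict: "clock": time; "joints": joint angles; "qd": joint speeds; "effort": joint torques, N m; "eef_pos": TCP position; "eef_rot": TCP orientation; "wrist_force": force on the tool from outside, world axes, zero at the start; "moment": the same for the moment, N m; "finger_gap": finger opening in mm; "finger_force": force on a finger pad.
Only numpy, scipy, OpenCV 4.12 (cv2) and the standard library are available. Lean on these libraries where they do the work, as an engineer would, in place of code of your own. Each camera call takes 0.05 s, during which the arm holds its last target. There are 200 camera calls.

## Working session

There is one attempt and no reset: what is moved stays moved. The work goes in short steps, Python scripts to look and compute and a shell command to move; the robot and the scene stay as the last step left them, time stands still between calls to the robot, and variables do not carry over. Pictures are saved under pics/ and viewed, at most 11 in all, crops included, and the job is handed in when it is done.

```bash
mkdir -p pics
python3 - <<'E'
from cell import manip
import cv2
print(manip.tip_reach)
for n in("scene","top"):
    im=manip.camera(n); cv2.imwrite(f"pics/{n}0.png",im[:,:,::-1]); print(n,manip.camera_params(n))
s=manip.read_state();print(s)
E
```

```text
14.0
scene {'fovy': 49.073451297079544, 'cx': 281.19593316692834, 'cy': 210.3055347132385, 'origin': array([1040.16167838, -376.07959268,  785.74588531]), 'attitude': array([-2.44985977, -0.01511771,  1.26457017])}
top {'fovy': 50.20698280883617, 'cx': 277.4092430286256, 'cy': 204.39042466645424, 'origin': array([ 373.75465001, -231.31181729,  970.28014963]), 'attitude': array([-2.95285229,  0.01482889, -1.54251081])}
{'clock': 0.1, 'joints': array([ 1.10340901e+00,  3.00378488e-01,  1.52153394e+00,  4.72922764e-06,
        1.32070370e+00, -6.66252702e-02]), 'qd': array([ 4.42036102e-04, -2.42724046e-03, -1.68811485e-03, -8.58997473e-04,
        2.93290284e-03, -7.65751201e-05]), 'effort': array([-5.04557229e-04, -5.32648194e+01, -3.53281009e+01,  7.09142885e-02,
        2.35411531e-02, -4.29197917e-05]), 'eef_pos': array([214.47731238, 506.2096619 , 218.9570663 ]), 'eef_rot': array([-3.14057176e+00, -7.27092394e-05,  2.74082940e+00]), 'wrist_force': array([-0.325134  ,  0.22000348,  0.23585925]), 'moment': array([ 0.0017418 , -0.00314354,  0.01921667]), 'finger_force': 0.0, 'finger_gap': 94.04010505036284}
```

View pics/scene0.png

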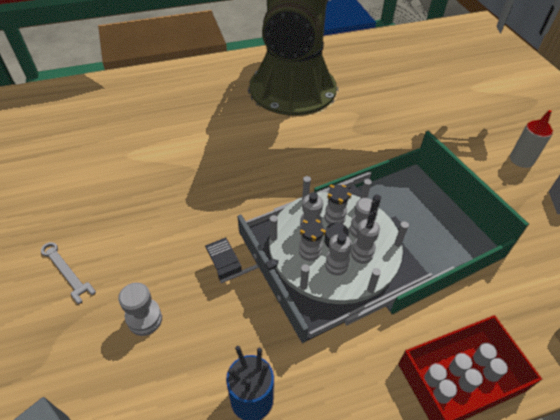

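View pics/top0.png

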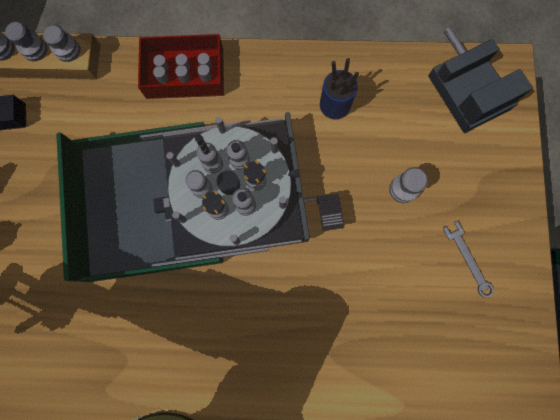

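The scene shows the pulled-out tray with the table. The spare holder is at about scene (138,308) and top (410,185), the paddle at top (330,212), and the drill at about scene (374,200) and top (200,143). I'll zoom in next.

Run:
```python
import cv2
a=cv2.imread("pics/top0.png")[100:295,150:410]; cv2.imwrite("pics/tc.png",cv2.resize(a,None,fx=3,fy=3,interpolation=3))
a=cv2.imread("pics/scene0.png")[165:345,200:420]; cv2.imwrite("pics/sc.png",cv2.resize(a,None,fx=3,fy=3,interpolation=3))
```

```text
(no output)
```

View pics/tc.png

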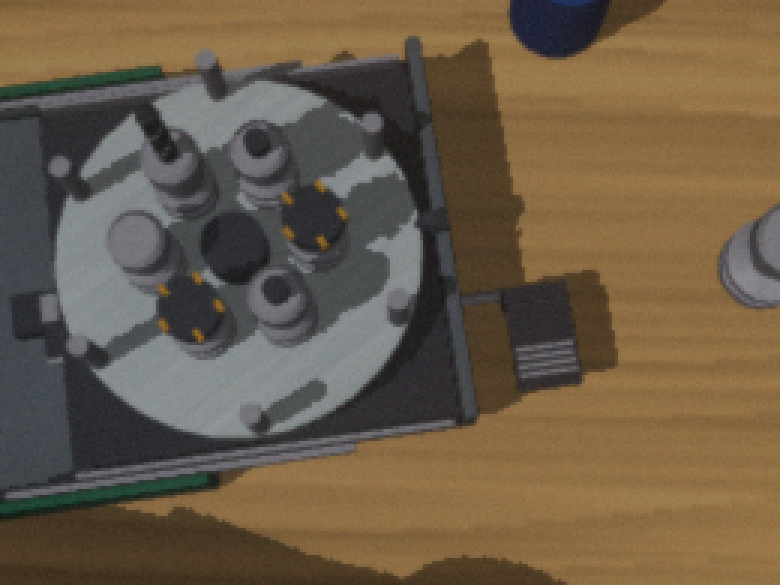

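View pics/sc.png

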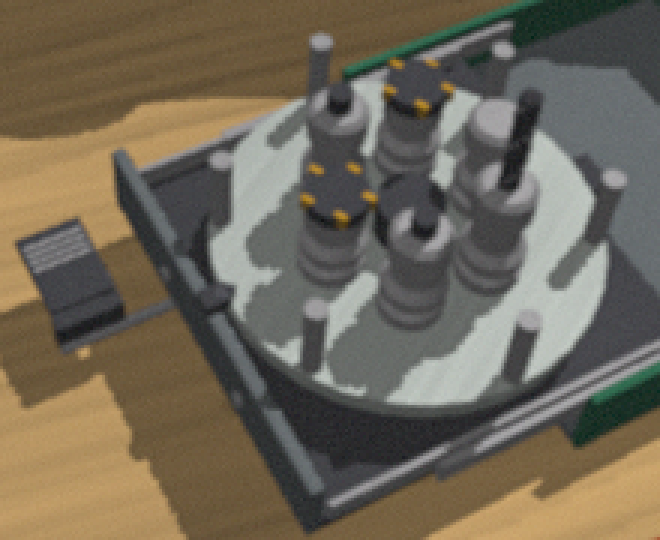

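```bash
cat > h.py <<'E'
import numpy as np
from cell import manip
from scipy.spatial.transform import Rotation as R
from scipy.optimize import least_squares
def cam(n):
    p=manip.camera_params(n); f=210/np.tan(np.radians(p["fovy"]/2))
    return p,f,R.from_euler("xyz",p["attitude"]).as_matrix()
C={n:cam(n) for n in("top","scene")}
def ray(n,uv):
    p,f,M=C[n]; d=M@np.array([(uv[0]-p["cx"])/f,(uv[1]-p["cy"])/f,1]); return np.array(p["origin"]),d/np.linalg.norm(d)
def proj(n,X):
    p,f,M=C[n]; c=M.T@(np.asarray(X)-p["origin"]); return np.array([p["cx"]+f*c[0]/c[2],p["cy"]+f*c[1]/c[2]])
def tri(a,b):
    r=lambda X:np.r_[proj("top",X)-a,proj("scene",X)-b]
    s=least_squares(r,[500,0,100]); return s.x,np.sqrt(2*s.cost)
def onz(n,uv,z):
    o,d=ray(n,uv); return o+d*(z-o[2])/d[2]
T=lambda u,v:np.array([150+u/3,100+v/3]); S=lambda u,v:np.array([200+u/3,165+v/3])
E
python3 - <<'E'
from h import *
np.set_printoptions(precision=1,suppress=True)
P=[((207,60),(528,318)),((60,165),(613,177)),((77,345),(503,49)),((251,410),(321,41)),((398,297),(220,158)),((372,121),(315,305))]
X=[]
for a,b in P:
    x,e=tri(T(*a),S(*b)); X.append(x); print(x,e)
X=np.array(X); c=X.mean(0); print("axis",c, np.linalg.norm((X-c)[:,:2],axis=1), np.degrees(np.arctan2(*(X-c)[:,[1,0]].T)))
d,e=tri(T(145,112),S(530,97)); print("drill",d,e, np.linalg.norm((d-c)[:2]), np.degrees(np.arctan2(d[1]-c[1],d[0]-c[0])))
l=onz("top",T(415,42),85); r=onz("top",T(470,418),85);print("panel",l,r)
l,e1=tri(T(413,42),S(318,497)); r,e2=tri(T(468,415),S(122,155)); print(l,r,e1,e2,np.linalg.norm(l-r),np.degrees(np.arctan2(l[1]-r[1],l[0]-r[0])))
print("pointer", tri(T(441,218),S(210,296)))
for a,b in[((505,290),(123,300)),((565,280),(57,337)),((580,380),(18,243)),((518,388),(78,220))]: print("pad",onz("top",T(*a),53),tri(T(*a),S(*b)))
print("spare top",onz("top",(413,181),95),onz("scene",(135,296),95))
E
```

```text
[699.7 -93.6 135.1] 0.6285247986566219
[625.   -2.8 136.7] 0.30566523756208747
[507.8 -21.5 134.7] 0.4513956478282247
[ 469.2 -133.6  137.3] 0.6489172343015741
[ 543.2 -223.8  137.2] 0.21436787269045943
[ 658.9 -204.   138.1] 0.18556507552633272
axis [ 584.  -113.2  136.5] [117.3 117.8 119.2 116.6 117.9 117.7] [   9.7   69.6  129.7 -169.9 -110.2  -50.5]
drill [627.4 -77.2 236.6] 0.055540151495627355 56.45263589672001 39.63580922692512
panel [ 735.3 -230.8   85. ] [ 473.5 -273.3   85. ]
[ 739.7 -227.9   75.2] [ 476.5 -271.4   77.8] 0.928994932085682 0.6357375164790362 266.85583749027296 9.384347102473553
pointer (array([ 607.6, -250.2,   92.2]), np.float64(0.7421154106654114))
pad [ 567.1 -297.7   53. ] (array([ 568.1, -296.2,   50.2]), np.float64(1.1247498195734105))
pad [ 575.3 -339.4   53. ] (array([ 577.7, -340.3,   42.3]), np.float64(0.23127373711452054))
pad [ 505.3 -349.8   53. ] (array([ 505.8, -349.6,   50. ]), np.float64(0.4428685341753714))
pad [ 498.6 -307.4   53. ] (array([ 499.1, -307.6,   49.7]), np.float64(0.019743415216737597))
spare top [ 595.  -483.3   95. ] [ 604.9 -485.2   95. ]
```

```bash
cat >> h.py <<'E'
ax=np.array([584.,-113.2]); TH=np.radians(9.7)
ex=np.array([np.cos(TH),np.sin(TH)]); ey=np.array([-ex[1],ex[0]])
def where():
    s=manip.read_state(); d=s["eef_pos"][:2]-ax
    print("t",round(s["clock"],2),"rack xy",np.round([d@ex,d@ey],1),"z",np.round(s["eef_pos"][2],1),"rot",np.round(s["eef_rot"],3),"F rack",np.round([s["wrist_force"][:2]@ex,s["wrist_force"][:2]@ey,s["wrist_force"][2]],1))
E
python3 -m creep '[[-1,[-50.7,-52.8,0],11.46],[-1,[-50.7,-52.8,0],11.46],[-1,[-50.7,-52.8,0],11.46],[-1,[-50.7,-52.8,0],11.46],[-1,[-50.7,-52.8,0],11.46],[-1,[-50.7,-52.8,0],11.46],[-1,[-50.7,-52.8,0],11.46],[-1,[-50.7,-52.8,0],11.46],[-1,[-50.7,-52.8,0],11.46],[-1,[-50.7,-52.8,0],11.46],[-1,[-50.7,-52.8,0],11.46],[-1,[-50.7,-52.8,0],11.46]]' 20
python3 -c "from h import *
where()
for u in ((546,360),(543,333)): 
  d=onz('top',T(*u),53)[:2]-ax; print('pad',d@ex,d@ey)"
```

```text
clock: 1.3
eef_pos: [428.5, -56.4, 219.5]
eef_rot: [3.141, -0.0, 1.74]
wrist_force: [1.6, 0.9, 1.5]
finger_gap: 1.8
finger_force: 0.0
t 1.3 rack xy [-143.7   82.2] z 219.5 rot [ 3.141 -0.     1.74 ] F rack [1.7 0.6 1.5]
pad -100.41398737232564 -199.1836506859558
pad -81.48845961801109 -200.21387615730376
```

```bash
python3 -m creep '[[-1,[-4,0.8,0],0],[-1,[-8,1.7,0],0],[-1,[-12.5,2.6,0],0],[-1,[-12.5,2.6,0],0],[-1,[-12.5,2.6,3],0],[-1,[-12.5,2.6,6],0],[-1,[-12.5,2.6,8.5],0],[-1,[-12.5,2.6,10],0],[-1,[-12.5,2.6,10],0],[-1,[-12.5,2.6,10],0]]'
python3 -c "from h import *
where()"
```

```text
clock: 2.3
eef_pos: [475.2, -172.8, 119.9]
eef_rot: [3.142, 0.0, 1.741]
wrist_force: [-0.2, -0.2, -0.4]
finger_gap: 0.6
finger_force: 0.0
t 2.3 rack xy [-117.3  -40.4] z 119.9 rot [3.142 0.    1.741] F rack [-0.2 -0.2 -0.4]
```

```bash
python3 -m creep '[[-1,[1.2,0,0],0],[-1,[2.2,0,0],0],[-1,[2.7,0,0],0],[-1,[3.2,0,0],0],[-1,[3.8,0.1,0],0],[-1,[4.4,0.2,0],0],[-1,[5,0.4,0],0],[-1,[5.6,0.5,0],0],[-1,[6.2,0.7,0],0],[-1,[6.8,0.8,0],0],[-1,[7.2,1,0],0],[-1,[7.6,1.1,0],0]]'
python3 -c "from h import *
where()"
```

```text
clock: 3.5
eef_pos: [473.5, -95.8, 119.6]
eef_rot: [3.141, 0.0, 1.741]
wrist_force: [2.7, -4.0, 0.8]
finger_gap: 0.2
finger_force: 1.4
t 3.5 rack xy [-106.    35.7] z 119.6 rot [3.141 0.    1.741] F rack [ 2.  -4.4  0.8]
```

```bash
python3 -m creep '[[-1,[0.3,0.1,0],0],[-1,[0.6,0.1,0],0],[-1,[0.9,0.2,0],0],[-1,[1.1,0.2,0],0]]'
python3 -m creep '[[-1,[0.1,0,0],0],[-1,[0.1,0,0],0]]'
python3 -c "from h import *
where()"
```

```text
clock: 3.9
eef_pos: [473.2, -84.8, 119.4]
eef_rot: [-3.141, -0.0, 1.741]
wrist_force: [1.9, -1.8, 0.5]
finger_gap: 0.7
finger_force: 1.0
clock: 4.1
eef_pos: [472.7, -83.8, 119.3]
eef_rot: [-3.141, -0.001, 1.741]
wrist_force: [0.6, 0.9, 1.0]
finger_gap: 0.3
finger_force: 0.0
t 4.1 rack xy [-104.7   47.7] z 119.3 rot [-3.141e+00 -1.000e-03  1.741e+00] F rack [0.8 0.8 1. ]
```

```bash
python3 -m creep '[[-1,[0,0,-1.5],0],[-1,[0,0,-4],0],[-1,[0,-0.4,-5],0],[-1,[-4,-1,-5],0],[-1,[-8,-1.3,-5],0],[-1,[-8.8,-1.3,-5],0],[-1,[-8.8,-1.3,-5],0],[-1,[-8.8,-1.3,-5],0]]'
python3 - <<'E'
from h import *
import cv2
where()
a=manip.camera("top")[100:295,150:410,::-1]; b=manip.camera("scene")[165:345,200:420,::-1]
a=cv2.resize(a,(400,300),interpolation=3); b=cv2.resize(b,(367,300),interpolation=3)
cv2.imwrite("pics/c1.png",cv2.hconcat([a,b]))
E
```

```text
clock: 4.9
eef_pos: [474.8, -172.2, 169.1]
eef_rot: [-3.141, -0.001, 1.741]
wrist_force: [-0.0, -0.1, 0.2]
finger_gap: 0.6
finger_force: 0.0
t 4.9 rack xy [-117.6  -39.8] z 169.1 rot [-3.141e+00 -1.000e-03  1.741e+00] F rack [-0.1 -0.1  0.2]
```

View pics/c1.png

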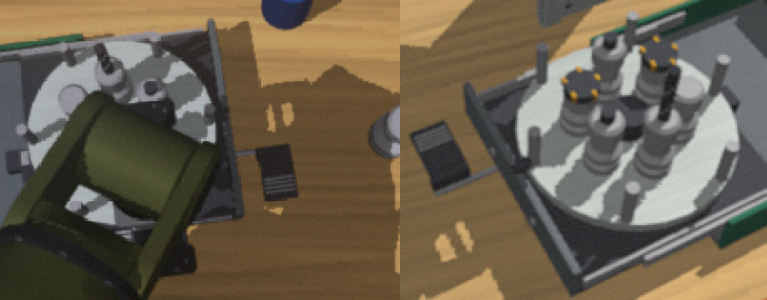

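The picture shows the drill tip at about top (215,131) and scene (363,207), only part of a click on. I'll wait and measure again.

```bash
python3 -m creep '[[-1,[0,0,0],0],[-1,[0,0,0],0],[-1,[0,0,0],0],[-1,[0,0,0],0],[-1,[0,0,0],0]]'
python3 - <<'E'
from h import *
import cv2
x,e=tri((215,131),(363,207)); d=x[:2]-ax; print(x,e,np.degrees(np.arctan2(d@ey,d@ex)))
for ang in (30,0,-30,-90):
    t=np.radians(ang); X=np.r_[ax+56*np.cos(t)*ex+56*np.sin(t)*ey,243]; print(ang,proj("top",X),proj("scene",X))
a=manip.camera("top")[100:295,150:410,::-1]; b=manip.camera("scene")[165:345,200:420,::-1]
a=cv2.resize(a,(400,300),interpolation=3); b=cv2.resize(b,(367,300),interpolation=3)
cv2.imwrite("pics/c2.png",cv2.hconcat([a,b]))
E
```

```text
clock: 5.5
eef_pos: [475.1, -173.0, 169.4]
eef_rot: [-3.142, 0.0, 1.741]
wrist_force: [-0.2, 0.1, 0.3]
finger_gap: 0.3
finger_force: 0.0
[ 639.46497014 -105.79459764  236.34957488] 0.4816909550106345 -2.095133125813122
30 [197.78206003 136.30651073] [377.1868685  194.54620998]
0 [213.55620085 129.89093376] [365.09796048 203.78001778]
-30 [230.31629793 131.74857263] [347.28669624 206.62572899]
-90 [250.22810118 156.49872477] [315.92534947 191.73633578]
```

View pics/c2.png

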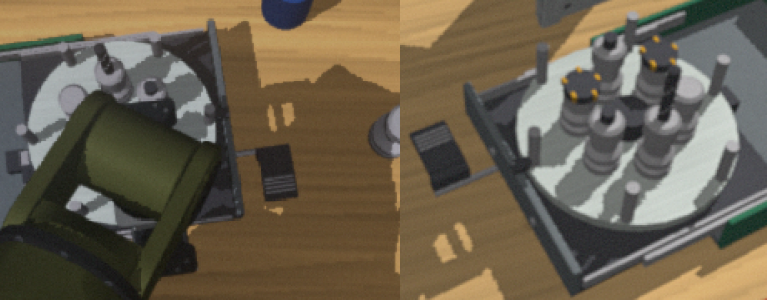

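The table has stopped right at the crest: the drill is at about -2° in the rack frame, and the detents are at ±30°. I'll go back behind the same peg and nudge it over.

```bash
python3 -m creep '[[-1,[3.5,0.7,0],0],[-1,[7.2,1.4,0],0],[-1,[7.2,1.4,0],0],[-1,[7.2,1.4,2.5],0],[-1,[7.2,1.4,5],0],[-1,[7.2,1.4,5],0],[-1,[8,1.5,5],0],[-1,[8.5,1.5,5],0],[-1,[8.9,1.6,5],0],[-1,[9.2,1.7,5],0],[-1,[9.4,1.8,5],0]]'
python3 -c "from h import *
where()"
python3 -m creep '[[-1,[0.2,0,0],0],[-1,[0.3,0.1,0],0],[-1,[0.3,0.1,0],0],[-1,[0.3,0.1,0],0]]'
python3 - <<'E'
from h import *
import cv2
where()
b=manip.camera("scene")[165:345,200:420,::-1]; b=cv2.resize(b,(440,360),interpolation=3)
cv2.imwrite("pics/c3.png",b)
E
```

```text
clock: 6.7
eef_pos: [477.3, -77.1, 120.0]
eef_rot: [3.141, 0.0, 1.741]
wrist_force: [0.1, -0.5, 0.9]
finger_gap: 0.2
finger_force: 0.3
t 6.7 rack xy [-99.1  53.6] z 120.0 rot [3.141 0.    1.741] F rack [ 0.  -0.5  0.9]
clock: 7.1
eef_pos: [477.4, -74.2, 119.4]
eef_rot: [-3.141, -0.0, 1.741]
wrist_force: [-0.4, -0.1, 0.4]
finger_gap: 0.7
finger_force: 0.0
t 7.1 rack xy [-98.5  56.4] z 119.4 rot [-3.141 -0.     1.741] F rack [-0.5 -0.1  0.4]
```

View pics/c3.png

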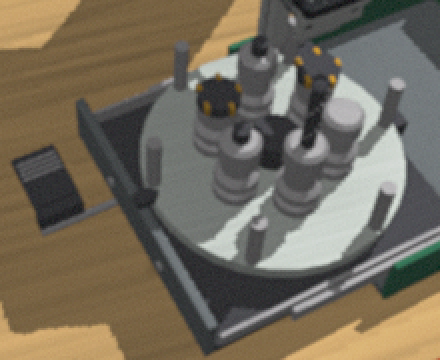

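Drill tip now at about scene (360,207), just past the crest. I'll let it settle.

Run:
```python
from h import *
import cv2
p=None
for i in range(16):
    b=manip.camera("scene")[165:345,200:420].astype(int)
    if p is not None: print(round(np.abs(b-p).mean(),2),end=" ")
    p=b
where()
b=cv2.resize(b.astype(np.uint8)[:,:,::-1],(440,360),interpolation=3)
cv2.imwrite("pics/c4.png",b)
```

```text
3.99 4.47 5.09 5.84 6.88 7.81 3.53 3.31 2.44 2.45 2.44 2.44 2.44 2.43 2.42 t 7.95 rack xy [-98.5  56.4] z 119.4 rot [-3.142  0.     1.741] F rack [ 0.4 -0.2 -0.6]
```

View pics/c4.png

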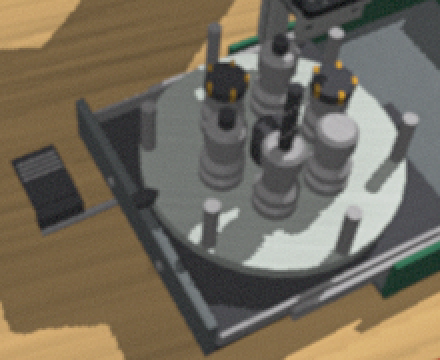

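One click is done: the drill is at scene (348,209), against a predicted (347,207) for the -30° detent. Now the second click.

```bash
python3 -m creep '[[-1,[0,0,-2],0],[-1,[0,-0.4,-5],0],[-1,[-3,-1.5,-5],0],[-1,[-7,-1.9,-5],0],[-1,[-9.7,-1.9,-5],0],[-1,[-9.7,-1.9,-5],0],[-1,[-9.7,-1.9,-2],0],[-1,[-9.7,-1.9,0],0],[-1,[-9.7,-1.9,0],0],[-1,[-8.5,-1.9,0],0],[-1,[-7.6,-1.9,0],0],[-1,[-7,-1.9,0],0]]'
python3 -c "from h import *
where()"
python3 -m creep '[[-1,[0.5,0,0],0],[-1,[1.1,0.1,0],0],[-1,[1.7,0.2,0],0],[-1,[2.3,0.4,0],0],[-1,[2.9,0.5,0],0],[-1,[3.5,0.7,0],0],[-1,[4,0.8,0],0],[-1,[4.5,1,0],0],[-1,[5,1.1,0],0],[-1,[5.5,1.2,0],0]]'
python3 -c "from h import *
where()"
```

```text
clock: 9.15
eef_pos: [470.8, -145.5, 120.6]
eef_rot: [3.14, 0.001, 1.742]
wrist_force: [-0.7, -4.7, 1.2]
finger_gap: 0.3
finger_force: 2.6
t 9.15 rack xy [-117.   -12.7] z 120.6 rot [3.140e+00 1.000e-03 1.742e+00] F rack [-1.5 -4.5  1.2]
clock: 10.15
eef_pos: [473.5, -89.8, 119.6]
eef_rot: [3.14, 0.0, 1.741]
wrist_force: [5.6, -3.8, -2.0]
finger_gap: 0.6
finger_force: 2.8
t 10.15 rack xy [-105.    41.7] z 119.6 rot [3.14  0.    1.741] F rack [ 4.9 -4.7 -2. ]
```

Now at y≈42. I need about 55, taken slowly.

```bash
python3 -m creep '[[-1,[0.3,0.1,0],0],[-1,[0.6,0.2,0],0],[-1,[0.9,0.3,0],0],[-1,[1.1,0.4,0],0],[-1,[1.25,0.5,0],0],[-1,[1.4,0.6,0],0]]'
python3 - <<'E'
from h import *
import cv2
where()
p=None
for i in range(18):
    b=manip.camera("scene")[165:345,200:420].astype(int)
    if p is not None: print(round(np.abs(b-p).mean(),2),end=" ")
    p=b
where()
b=cv2.resize(b.astype(np.uint8)[:,:,::-1],(440,360),interpolation=3)
cv2.imwrite("pics/c5.png",b)
E
```

```text
clock: 10.75
eef_pos: [476.5, -75.1, 119.3]
eef_rot: [-3.141, -0.0, 1.741]
wrist_force: [0.5, -0.3, -0.2]
finger_gap: 0.3
finger_force: 0.0
t 10.75 rack xy [-99.6  55.7] z 119.3 rot [-3.141 -0.     1.741] F rack [ 0.5 -0.3 -0.2]
2.8 2.73 2.74 2.85 2.97 3.15 3.39 3.69 4.14 4.72 5.38 6.15 7.2 7.63 2.59 2.88 2.46 t 11.65 rack xy [-99.5  55.4] z 119.5 rot [ 3.142 -0.     1.741] F rack [-0.5  0.2  0.1]
```

```bash
python3 -m creep '[[-1,[0,-0.5,-3],0],[-1,[0,-1,-6.5],0],[-1,[-4,-2,-6.5],0],[-1,[-8,-2,-6.5],0],[-1,[-12,-1,-6.5],0],[-1,[-16,0,-6.5],0],[-1,[-20,0,-6.5],0],[-1,[-23.5,0,-6.5],0],[-1,[-25.5,0,-6.5],0],[-1,[-25.5,0,-6.5],0],[-1,[-25.5,0,-6.5],0]]'
python3 - <<'E'
from h import *
import cv2
where()
a=manip.camera("top")[100:295,150:410,::-1]; b=manip.camera("scene")[165:345,200:420,::-1]
a=cv2.resize(a,(400,300),interpolation=3); b=cv2.resize(b,(367,300),interpolation=3)
cv2.imwrite("pics/c6.png",cv2.hconcat([a,b]))
E
```

```text
clock: 12.75
eef_pos: [519.6, -326.4, 184.1]
eef_rot: [-3.141, -0.001, 1.74]
wrist_force: [0.1, -0.7, 0.2]
finger_gap: 0.3
finger_force: 0.0
t 12.75 rack xy [ -99.4 -199.3] z 184.1 rot [-3.141e+00 -1.000e-03  1.740e+00] F rack [-0.  -0.7  0.2]
```

View pics/c6.png

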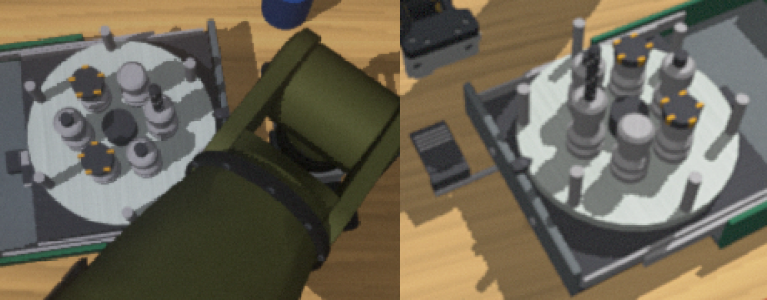

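The drill tip is at scene (316,194) and top (251,157), matching the prediction for the pointer to within 2 px. Now I'll press the lever.

```bash
python3 -m creep '[[-1,[0,0,4],0],[-1,[0,0,8],0],[-1,[0,0,10.5],0],[-1,[0,0,11.3],0],[-1,[0,0,11.7],0],[-1,[0,0,12.1],0],[-1,[0,0,12.5],0],[-1,[0,0,12.8],0]]'
python3 -c "from h import *
where()"
```

```text
clock: 13.65
eef_pos: [519.6, -327.4, 58.8]
eef_rot: [-3.141, 0.002, 1.741]
wrist_force: [-11.1, -0.2, 11.9]
finger_gap: 0.7
finger_force: 6.4
t 13.65 rack xy [ -99.6 -200.2] z 58.8 rot [-3.141e+00  2.000e-03  1.741e+00] F rack [-11.    1.7  11.9]
```

```bash
python3 -m creep '[[-1,[0,0,0.3],0],[-1,[0,0,0.6],0],[-1,[0,0,0.8],0]]'; python3 -m creep '[[-1,[0,0,0.2],0],[-1,[0,0,0.4],0]]';  python3 -m creep '[[-1,[0,0,0.15],0],[-1,[0,0,0.15],0]]'
```

```text
clock: 13.95
eef_pos: [519.1, -327.5, 50.5]
eef_rot: [-3.14, 0.002, 1.741]
wrist_force: [-13.9, -2.7, 10.0]
finger_gap: 0.3
finger_force: 6.7
clock: 14.15
eef_pos: [518.9, -327.6, 46.5]
eef_rot: [-3.14, 0.001, 1.741]
wrist_force: [-15.0, -2.5, 7.7]
finger_gap: 0.4
finger_force: 6.9
clock: 14.35
eef_pos: [518.9, -327.6, 45.2]
eef_rot: [-3.14, 0.001, 1.741]
wrist_force: [-16.3, -1.9, 10.2]
finger_gap: 0.5
finger_force: 8.1
```

```bash
python3 -m creep '[[-1,[0,0,0.15],0],[-1,[0,0,0.3],0],[-1,[0,0,0.3],0]]'
python3 -c "from h import *
where()"
```

```text
clock: 14.65
eef_pos: [518.9, -328.0, 43.1]
eef_rot: [-3.14, 0.002, 1.741]
wrist_force: [-19.8, -0.4, 19.8]
finger_gap: 0.1
finger_force: 13.2
t 14.65 rack xy [-100.3 -200.8] z 43.1 rot [-3.140e+00  2.000e-03  1.741e+00] F rack [-19.6   2.9  19.8]
```

```bash
python3 -m creep '[[-1,[0,0,-2],0],[-1,[0,0,-5],0],[-1,[0,0,-8],0],[-1,[0.5,4,-8],0],[-1,[1,8,-8],0],[-1,[1.5,11.5,-8],0],[-1,[2,13,-8],0],[-1,[2,13,-6],0],[-1,[2,13,-3],0],[-1,[2,13,-3],0],[-1,[2,13,-3],0]]'
python3 - <<'E'
from h import *
import cv2
where()
b=manip.camera("scene")[165:345,200:420,::-1]
cv2.imwrite("pics/c7.png",cv2.resize(b,(660,540),interpolation=3))
E
```

```text
clock: 15.75
eef_pos: [644.9, -285.1, 71.6]
eef_rot: [3.141, 0.001, 1.741]
wrist_force: [-0.0, 0.0, 0.7]
finger_gap: 0.2
finger_force: 0.0
t 15.75 rack xy [  31.1 -179.7] z 71.6 rot [3.141e+00 1.000e-03 1.741e+00] F rack [-0.   0.   0.7]
```

View pics/c7.png

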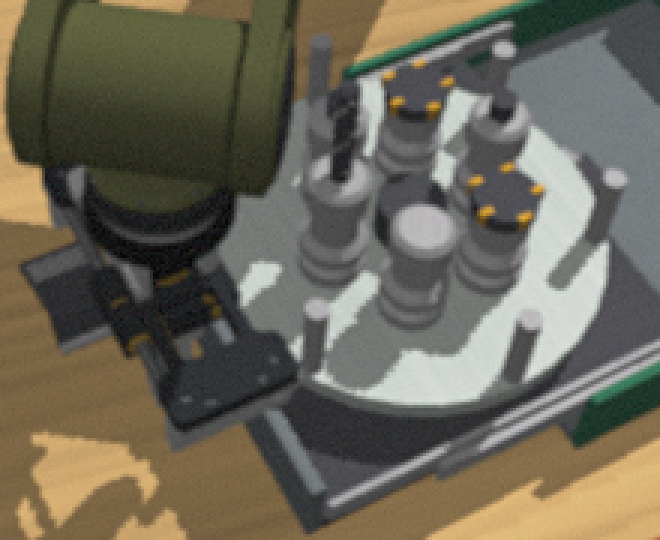

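The lever paddle stands tilted down at about (70,300) and the drill is still at the pointer at (343,100). Now the push.

```bash
python3 -m creep '[[-1,[1,0,0],0],[-1,[2,0,0],0],[-1,[2.5,0,0],0],[-1,[2.9,0,0],0],[-1,[3.3,0,0],0],[-1,[3.7,0,0],0],[-1,[4.1,0,0],0],[-1,[4.6,0,0],0],[-1,[5.1,0,0],0],[-1,[5.6,0,0],0]]'
python3 -c "from h import *
where()"
```

```text
clock: 16.8
eef_pos: [634.9, -229.4, 69.9]
eef_rot: [-3.141, -0.0, 1.741]
wrist_force: [0.9, -3.6, 3.1]
finger_gap: 0.4
finger_force: 1.8
t 16.8 rack xy [  30.6 -123.1] z 69.9 rot [-3.141 -0.     1.741] F rack [ 0.3 -3.7  3.1]
```

```bash
python3 -m creep '[[-1,[0.6,0,0],0],[-1,[1.2,0,0],0],[-1,[1.8,0,0],0],[-1,[2.4,0,0],0],[-1,[3,0,0],0],[-1,[3.6,0,0],0],[-1,[4.2,0,0],0],[-1,[4.8,0,0],0],[-1,[5.4,0,0],0],[-1,[6,0,0],0],[-1,[6.6,0,0],0],[-1,[7.2,0,0],0]]'
python3 -m creep '[[-1,[0.6,0,0],0],[-1,[1.1,0,0],0],[-1,[1.6,0,0],0],[-1,[2.1,0,0],0],[-1,[2.6,0,0],0],[-1,[3,0,0],0],[-1,[3.4,0,0],0],[-1,[3.8,0,0],0],[-1,[4.1,0,0],0],[-1,[4.4,0,0],0],[-1,[4.7,0,0],0]]'
python3 -c "from h import *
where()"
```

```text
clock: 18.0
eef_pos: [622.7, -158.3, 69.9]
eef_rot: [-3.141, -0.0, 1.741]
wrist_force: [0.5, -4.8, 1.6]
finger_gap: 0.4
finger_force: 2.0
clock: 19.1
eef_pos: [614.8, -112.3, 69.8]
eef_rot: [-3.141, -0.0, 1.741]
wrist_force: [0.6, -4.4, -0.3]
finger_gap: 0.3
finger_force: 1.7
t 19.1 rack xy [30.5 -4.3] z 69.8 rot [-3.141 -0.     1.741] F rack [-0.1 -4.4 -0.3]
```

Next, creep in until the force shows the end stop.

```bash
python3 -m creep '[[-1,[0.2,0,0],0],[-1,[0.4,0,0],0],[-1,[0.6,0,0],0],[-1,[0.8,0,0],0],[-1,[1,0,0],0]]'
python3 -m creep '[[-1,[0.2,0,0],0],[-1,[0.4,0,0],0],[-1,[0.6,0,0],0]]'
python3 -c "from h import *
where()"
```

```text
clock: 19.6
eef_pos: [613.1, -102.5, 69.8]
eef_rot: [-3.141, -0.0, 1.741]
wrist_force: [0.0, -3.4, -2.6]
finger_gap: 0.4
finger_force: 1.7
clock: 19.9
eef_pos: [612.9, -101.1, 70.0]
eef_rot: [3.14, 0.007, 1.74]
wrist_force: [9.8, -43.7, -13.2]
finger_gap: 0.2
finger_force: 22.1
t 19.9 rack xy [30.6  7.1] z 70.0 rot [3.14  0.007 1.74 ] F rack [  2.3 -44.8 -13.2]
```

The stop is reached. I'll back off and check.

```bash
python3 -m creep '[[-1,[-0.5,0,0],0],[-1,[-1.5,0,0],0],[-1,[-4,0,0],0],[-1,[-7,0,0],0],[-1,[-8,0,-3],0],[-1,[-8,0,-7],0],[-1,[-8,-3,-11],0],[-1,[-8,-6,-15],0],[-1,[-8,-9,-16],0],[-1,[-8,-9,-16],0]]'
python3 - <<'E'
from h import *
import cv2
where()
c=ax+160*ey; X=np.r_[c-56*ey,243]; print("drill home px",proj("scene",X),proj("top",X)); 
X=np.r_[c-129*ey,93]; print("pointer",proj("scene",X),proj("top",X))
a=manip.camera("top")[:, :,::-1]; b=manip.camera("scene")[:,:,::-1]
cv2.imwrite("pics/c8.png",cv2.hconcat([cv2.resize(a[90:300,50:290],(400,350),interpolation=3),cv2.resize(b[125:335,245:485],(400,350),interpolation=3)]))
E
```

```text
clock: 20.9
eef_pos: [535.7, -191.4, 232.9]
eef_rot: [3.138, 0.002, 1.74]
wrist_force: [0.9, 0.5, -0.5]
finger_gap: 0.6
finger_force: 0.0
t 20.9 rack xy [-60.8 -69. ] z 232.9 rot [3.138e+00 2.000e-03 1.740e+00] F rack [ 1.   0.3 -0.5]
drill home px [397.79279549 160.37452259] [156.08994825 169.75692614]
pointer [349.87587285 229.43266013] [212.98061531 184.30795984]
```

View pics/c8.png

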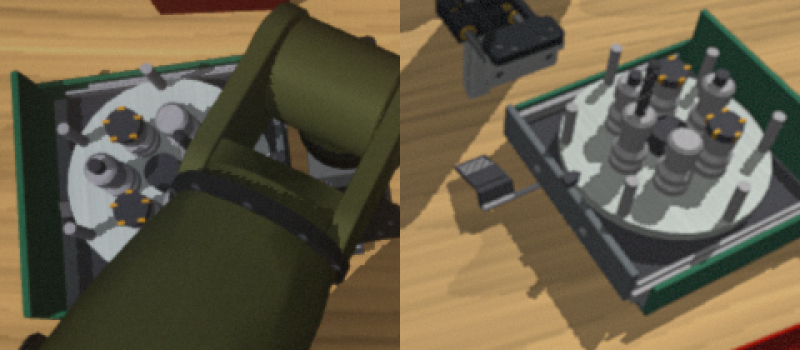

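Run:
```python
from h import *
q=[(615,50),(712,52),(778,117),(742,184),(630,181),(570,110)]; a=[120,60,0,-60,-120,180]
a=[180-0,120,60,0,-60,-120]
px=np.array([(245+(u-400)/1.6667,125+v/1.6667) for u,v in q])
q0=np.array([S(*p) for p in [(321,41),(503,49),(613,177),(528,318),(315,305),(220,158)]])
def P(v):
    return np.array([proj("scene",np.r_[ax+v[1]*ex+v[0]*ey+118*(np.cos(np.radians(t)+v[2])*ex+np.sin(np.radians(t)+v[2])*ey),136.5]) for t in a])
for Q,s0 in((q0,0),(px,155)):
    s=least_squares(lambda v:(P(v)-Q).ravel(),[s0,0,0]);print(s.x,np.sqrt(s.cost/6))
```

```text
[ 0.44467069 -0.0285698  -0.00409519] 0.21236744681542122
[1.57577378e+02 1.16132743e+00 3.81465773e-03] 0.7299889712801569
```

Run:
```python
from h import *
import cv2
A=cv2.imread("pics/c7.png"); b=manip.camera("scene")[:,:,::-1]
B=cv2.resize(b,None,fx=3,fy=3,interpolation=3)   # A coords = 3*(px-(200,165))
for (u,v),t in zip([(503,49),(613,177),(528,318),(315,305)],[120,60,0,-60]):
    r=12; T_=A[v-r:v+r+6,u-r:u+r]
    f=lambda s:proj("scene",np.r_[ax+s*ey+118*(np.cos(np.radians(t))*ex+np.sin(np.radians(t))*ey),136.5])
    g=np.array([u,v])+3*(f(160)-f(0))+np.array([600,495])
    x,y=np.round(g).astype(int); m=40
    W=B[y-m:y+m,x-m:x+m]; R_=cv2.matchTemplate(W,T_,cv2.TM_CCOEFF_NORMED); _,s,_,l=cv2.minMaxLoc(R_)
    d=(np.array([x-m+l[0]+r,y-m+l[1]+r])-np.array([u,v])-[600,495])/3
    o=least_squares(lambda k:f(k[0])-f(0)-d,[150]); print(round(s,2),d,o.x,np.sqrt(2*o.cost))
```

```text
0.96 [ 65. -25.] [159.52335103] 0.3410048059474783
0.87 [ 68. -29.] [159.49141191] 0.6476114044047284
0.96 [ 74. -35.] [158.31418663] 0.5791629400727908
0.84 [ 79. -35.] [160.36409547] 0.4469963960327379
```

```bash
python3 -c "
from cell import manip
print(manip.sign_off())"
```

```text
the job is handed in; nothing more can be done
None
```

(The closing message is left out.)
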